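# Roll-test three steel rollers and reject the one that rocks

### The job

Three like steel rollers lie side by side at the near end of the flat plate, and one of them is out of round, which you cannot see. Roll each one slowly and gently along the plate to the far end and feel whether it runs smoothly or rocks over a high spot. Leave the two that run true at rest at the far end, without ever lifting them off the plate, and put the one that rocks into the red tub; do not disturb the bowls, the shaker or the popper.

Things in the scene. Friction and masses are not known exactly. Their poses are not given: they have to be found in the camera images.
- plate: flat metal plate, 300 x 320 mm, fixed, its top face 30 mm above its origin (centre of its underside). x points from the near to the far end, the way to roll; y across. A blue stop strip, 8 mm high, runs along each end (inner faces at x = -142 and 142 mm). Three polished steel rollers lie on it, 40 mm diameter, 80 mm long, 0.8 kg, black end faces, axes along y within 0.05 rad
- lane1 (a point): point on the plate's top face under the middle of the first roller at the start (within 5 mm); the roller's axis lies 20 mm above it. The rollers' own poses are not given. They are slippery in the fingers (friction about 0.3) but do not slip on the plate, so that fingers set loosely in front of and behind a roller can roll it along
- lane2 (a point): the same for the second roller, 100 mm beside the first. A true roller rolls with under 0.6 N and soon stops when let go. Grip one gently (20 to 40 N holds it): a hard or sudden grip, or pressing from above, forces it into the plate, whose ground face takes at most 45 N. Each of the three is equally likely to be the one out of round
- lane3 (a point): the same for the third roller, 100 mm further. The out-of-round one has a 3 mm high spot on one side near both ends (its middle 50 mm is round): once a turn (126 mm of travel) it takes a steady push of 2 to 5 N for some 15 mm to rise over it, then it runs ahead by itself. At the start the spot points back to the near end; it meets the plate some 75 to 110 mm further on
- plate_far (a point): middle of the far end zone on the plate's top face, 93 mm from the plate's middle, with the plate's axes; the zone reaches 48 mm before it and up to the far stop beyond it
- tub_in (a point): centre of the inner floor (4 mm above the table) of the open red tub, 170 x 200 mm outside, 85 mm high, walls 4 mm; x along its short side, y along its long side. The tub is fixed
- bowls: stack of three bamboo bowls, 120 mm across, 69 mm high, origin under the centre; a bystander
- shaker: glass shaker with a steel twist cap, 48 mm across, 100 mm high, origin under the centre; a bystander
- popper: chrome popper, 60 mm across, 118 mm high, origin under the centre; a bystander

How it is judged:
On the way:
1. one of the rollers has been rolled half a turn along the plate (((angle between roller1's own z axis and vertical above 2.5 rad and z of roller1 in the frame of plate between 0.042 and 0.06 m) or (angle between roller2's own z axis and vertical above 2.5 rad and z of roller2 in the frame of plate between 0.042 and 0.06 m) or (angle between roller3's own z axis and vertical above 2.5 rad and z of roller3 in the frame of plate between 0.042 and 0.06 m))), for 0.05 s.
At the end, for the whole second after the job is handed in: both true rollers lie at rest on the plate, their middles more than 45 mm to the far side of the plate's middle, and the out-of-round one lies at rest inside the red tub (x of roller1 in the frame of plate between 0.045 and 0.15 m and y of roller1 in the frame of plate between -0.165 and 0.165 m and z of roller1 in the frame of plate between 0.042 and 0.06 m and linear speed of each of roller1, roller2, roller3 below 0.02 m/s and x of roller2 in the frame of plate between 0.045 and 0.15 m and y of roller2 in the frame of plate between -0.165 and 0.165 m and z of roller2 in the frame of plate between 0.042 and 0.06 m and x of roller3 in the frame of tub_in between -0.083 and 0.083 m and y of roller3 in the frame of tub_in between -0.098 and 0.098 m and z of roller3 in the frame of tub_in below 0.065 m); the robot touches nothing.
It fails at once if a roller that runs true is lifted off the plate (z of any of roller1, roller2 in the frame of plate above 0.072 m).
It fails at once if a roller is pressed or dropped onto the plate with more than 45 N (contact force between any of roller1, roller2, roller3 and plate above 45 N).
It fails at once if the fingers press on the plate with more than 15 N (contact force between the fingers and plate above 15 N).
It fails at once if the bowls, the shaker or the popper are moved by more than 20 mm (distance of any of bowls, shaker, popper from where it was at the start of the episode above 0.02 m).
It also fails if it takes over 72 s, if anything falls off the work surface, if the arm or the gripper's body presses on something with over 40 N, if the wrist force passes 120 N, or if a joint passes its speed limit or range.

### The arm

A 6-joint arm with a two-finger parallel gripper is mounted at the origin on the work surface. World frame = base frame: x ahead of the robot, y to its left, z up, the work surface at z = 0. Lengths are in m, angles in rad, forces in N, time in s.
With the tool pointing down it reaches from about 0.35 to 0.775 m from the base axis. Payload 7.3 kg.
Tool frame: the origin (TCP) lies at the very end of the fingers, on their centre line; the grasp point (between the pads) lies 19 mm behind it; z points along the fingers, y is the direction in which the jaws open and shut (so a half turn about z gives the same grasp; the last joint's range is limited). The gripper opens to 92 mm and grips with 3 to 60 N. Pads are 19 mm wide; open, the fingers measure 130 mm over their backs; the gripper's body (75 mm by 190 mm) begins 47 mm behind the grasp point.
Start: joints at [1.124, 0.342, 1.524, -0, 1.275, -0.146], TCP at [0.156, 0.501, 0.227] pointing down, gripper open.
Joint ranges: [-2.53, 2.53], [-0.77, 2.02], [0.04, 2.7], [-1, 4.14], [0.28, 2.66], [-3.11, 3.11]. Speed limits (rad/s): [2.57, 2.57, 3.14, 3.14, 3.14, 3.14].

### API

Orientations are given as [roll, pitch, yaw] about the fixed x, y, z axes, in that order (R = Rz(yaw) Ry(pitch) Rx(roll)).
In Python, from cell import robot gives the robot as it stands.
- The arm moves only by the shell command python3 -m pendant 'ROWS' [OPENING] [FORCE]. ROWS is JSON, a list of rows, each a list of 2 entries, a list of its own where there are three numbers: the shift along the tool's x, y, z in mm, then the turn about the tool's z in degrees. In form: [[[x, y, z], turn], ...]. A call has 1 to 10 rows; each row is the pose to reach, as a shift and turn from the pose measured when the call began, along the tool's axes at that moment; what a row does not reach only later rows make up. A row lasts 1/12 s, in which the tool goes at most 41.7 mm and 7.16 degrees, less where a joint would pass 70% of its speed; a pose out of reach is approached as far as the arm can. A call with a gripper value outside its range is refused whole. OPENING is the opening, from 0 (shut) to 1 (fully open), set as the call begins (- or left out, the last holds). The fingers move at their own pace and stop on an object; FORCE is the grip in N (left out, the last holds). Time passes only in rows, so rows that repeat a pose let the fingers close. It gives the time, the measured TCP pose, the force and the opening at its end, in the units of the state.
- robot.observe(): the state, without advancing time (a new reading comes with each control period).
- robot.read_camera(name): name is "side" or "top"; returns the picture (480x640x3 uint8, red, green, blue); there is no depth.
- robot.calibration(name): a dict with "vfov" (degrees; the focal length in pixels is half the picture's height over the tangent of half this angle, whatever the lens; pixels are square), "cx", "cy" (the principal point, pixels), "k1" (the pictures are not rectified: a ray, as slopes to the right and down, at radius r is drawn at 1 + k1 r^2 times it, then the intrinsics apply), "rvec" (rotation vector, rad) and "tvec" (3), from world to camera coordinates, as OpenCV has them. Camera axes: x right, y down, z forward; pixel columns grow to the right and rows downward; lengths in m; the calibration is good to about 2 mm. A picture is of the moment at which its call begins. calibration takes no time and is no camera call.
- robot.hand_in(): hands the job in, once; it reports no verdict.
Trained networks look in the newest picture that a camera, given by its name, has taken for a name from the list of things; names that differ only in an ending like _2 or _b are one class to them, and where a whole thing is asked for, a point or a joint stands for the part that bears it (a point fixed in the world has none). Each returns a list of dicts, best first, with "p" (0 to 1); they miss things now and then, are a little off and sometimes report something else, mostly with a low value. They report only what shows in the picture. A call takes as long as a camera call.
- robot.find_in(camera, query): "xy" ([column, row] as shares, 0 to 1, of the picture: columns of its width, rows of its height, amid what is visible of it).
The state is a dict: "time": time; "qpos": joint angles; "qvel": joint speeds; "joint_efforts": joint torques, N m; "tool_pos": TCP position; "tool_rot": TCP orientation; "contact_force": force on the tool from outside, world axes, zero at the start; "torque": the same for the moment, N m; "opening": finger opening in m.
Only numpy, scipy, OpenCV 4.12 (cv2) and the standard library are available. Lean on these libraries where they do the work, as an engineer would, in place of code of your own. Each camera call takes 0.05 s, during which the arm holds its last target.

## Working session

There is one attempt and no reset: what is moved stays moved. The work goes in short steps, Python scripts to look and compute and a shell command to move; the robot and the scene stay as the last step left them, time stands still between calls to the robot, and variables do not carry over. Pictures are saved under pics/ and viewed, and the job is handed in when it is done.

```bash
mkdir -p pics; ls; cat > h.py <<'E'
from cell import robot
import numpy as np, cv2
def cam(n):
    c=robot.calibration(n); R=cv2.Rodrigues(np.array(c['rvec'],float))[0]; t=np.array(c['tvec'],float).ravel()
    f=240/np.tan(np.radians(c['vfov'])/2); return c,R,t,f
def proj(n,P):
    c,R,t,f=cam(n); p=R@np.array(P,float)+t; s=p[:2]/p[2]; s=s*(1+c['k1']*(s@s)); return s*f+[c['cx'],c['cy']]
def unproj(n,uv,z):
    c,R,t,f=cam(n); d=(np.array(uv,float)-[c['cx'],c['cy']])/f; s=d.copy()
    for _ in range(30): s=d/(1+c['k1']*(s@s))
    ray=R.T@np.array([s[0],s[1],1]); o=-R.T@t; return o+ray*(z-o[2])/ray[2]
def shot(n,name):
    im=robot.read_camera(n); cv2.imwrite('pics/'+name+'.png',im[:,:,::-1]); return im
E
python3 - <<'E'
from h import *
for n in('top','side'):
    shot(n,n+'0'); c,R,t,f=cam(n); print(n,c,'pos',-R.T@t)
    for q in('plate','lane1','tub_in','bowls','shaker','popper'):
        for r in robot.find_in(n,q)[:4]: print(q,np.array(r['xy'])*[640,480],round(r['p'],2))
s=robot.observe();print(s)
E
```

```text
pics
top {'vfov': 53.98105382742526, 'cx': 331.9407991430651, 'cy': 241.5477500449382, 'k1': -0.12358208027854, 'rvec': array([ 2.1400014 , -2.16479883,  0.14259025]), 'tvec': array([0.02483148, 0.55574627, 1.09741411])} pos [0.4057694  0.01870326 1.16137403]
plate [306.496 234.384] 0.77
plate [487.168 279.6  ] 0.52
lane1 [306.496 238.608] 0.69
tub_in [488.    276.288] 0.8
bowls [167.616 247.488] 0.83
shaker [185.024 298.32 ] 0.97
popper [446.272 200.496] 0.86
side {'vfov': 53.22687692039504, 'cx': 319.25424966999316, 'cy': 239.90374562790595, 'k1': -0.08442236476159419, 'rvec': array([ 0.15950482, -2.73239424,  1.48146011]), 'tvec': array([0.5270175, 0.066436 , 0.8913201])} pos [0.46264047 0.76227002 0.53058545]
plate [287.616 285.6  ] 0.66
lane1 [287.488 285.216] 0.66
tub_in [360.  160.8] 0.7
bowls [267.712 407.712] 0.77
shaker [372.992 400.608] 0.91
popper [278.912 170.784] 0.93
{'time': 0.7, 'qpos': array([ 1.12397169e+00,  3.42000256e-01,  1.52411102e+00,  5.91412044e-06,
        1.27538910e+00, -1.45983417e-01]), 'qvel': array([ 0.00077685, -0.00188925, -0.00106283,  0.00068585,  0.00063737,
       -0.00100381]), 'joint_efforts': array([-2.93746170e-04, -4.31030130e+01, -2.44443780e+01,  7.19197956e-02,
        4.82285698e-02,  1.18836695e-06]), 'tool_pos': array([0.15554629, 0.50144661, 0.22673652]), 'tool_rot': array([3.14150054e+00, 7.82511359e-06, 2.84074971e+00]), 'contact_force': array([-0.27835907,  0.2754415 ,  0.14804051]), 'torque': array([ 0.00640474, -0.00631371,  0.02422769]), 'opening': 0.09202554027692587}
```

View pics/top0.png

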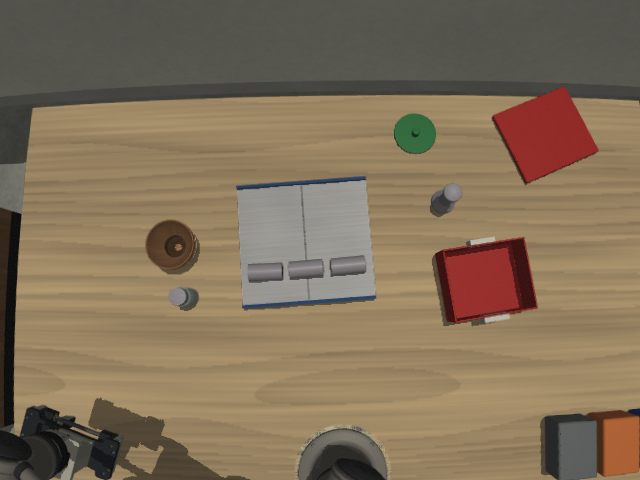

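View pics/side0.png

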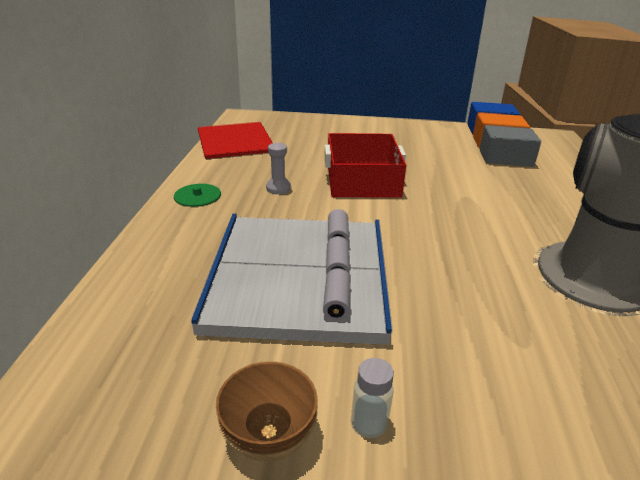

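```bash
python3 - <<'E'
from h import *
C=[unproj('top',p,.03) for p in((238,187),(366,179.5),(375,298),(243,306))]
for c in C: print('corner',c)
ctr=np.mean(C,0); xa=(C[0]+C[1]-C[2]-C[3]); th=np.arctan2(xa[1],xa[0]); print('ctr',ctr,'th',th, np.degrees(th), np.linalg.norm(xa)/2)
ya=C[0]+C[3]-C[1]-C[2];print(np.degrees(np.arctan2(ya[1],ya[0]))-90,np.linalg.norm(ya)/2)
e=np.array([np.cos(th),np.sin(th)]);n=np.array([-e[1],e[0]])
for p in((265.5,272),(306,269),(348,266)):
    w=unproj('top',p,.052); d=(w-ctr)[:2]; print('roller',w,d@e,d@n)
for p in((436,253),(524,238),(537,307),(456,323)): print('tub top',unproj('top',p,.085))
for p,z in(((455,316),.004),((533,303),.004),((185,298),.05),((446,204),.06),((172,245),.05)): print(p,unproj('top',p,z))
for z in (0,): print('tubs', unproj('side',(328,188),0),unproj('side',(403,195),0))
E
python3 - <<'E'
import cv2
a=cv2.imread('pics/top0.png');cv2.imwrite('pics/c1.png',cv2.resize(a[170:330,220:390],None,fx=4.4,fy=3.7,interpolation=2)[:600])
b=a[220:340,420:560];cv2.imwrite('pics/c2.png',cv2.resize(b,None,fx=5,fy=5,interpolation=2))
E
```

```text
corner [0.69597576 0.24961136 0.03      ]
corner [ 0.71071495 -0.06754937  0.03      ]
corner [ 0.41959426 -0.08294307  0.03      ]
corner [0.40364948 0.23324177 0.03      ]
ctr [0.55748361 0.08309017 0.03      ] th 0.05438705641385508 3.1161487926538105 0.2921554703665063
2.7736649662488873 0.3170442015595882
roller [0.4832385  0.17620258 0.052     ] -0.06907372055901201 0.09701071685229688
roller [0.48937102 0.08036499 0.052     ] -0.06816002706747504 0.0009814650942993636
roller [ 0.49533587 -0.0187979   0.052     ] -0.06759451590319554 -0.09835905257928719
tub top [ 0.52009306 -0.22168255  0.085     ]
tub top [ 0.55275975 -0.43415504  0.085     ]
tub top [ 0.39063484 -0.45621425  0.085     ]
tub top [ 0.35896664 -0.26222593  0.085     ]
(455, 316) [ 0.37255982 -0.28147078  0.004     ]
(533, 303) [ 0.39972221 -0.48198529  0.004     ]
(185, 298) [0.42298789 0.36910262 0.05      ]
(446, 204) [ 0.64074194 -0.25661405  0.06      ]
(172, 245) [0.55033002 0.40452983 0.05      ]
tubs [ 0.53793097 -0.28054391  0.        ] [ 0.35651911 -0.27131067  0.        ]
```

View pics/c1.png

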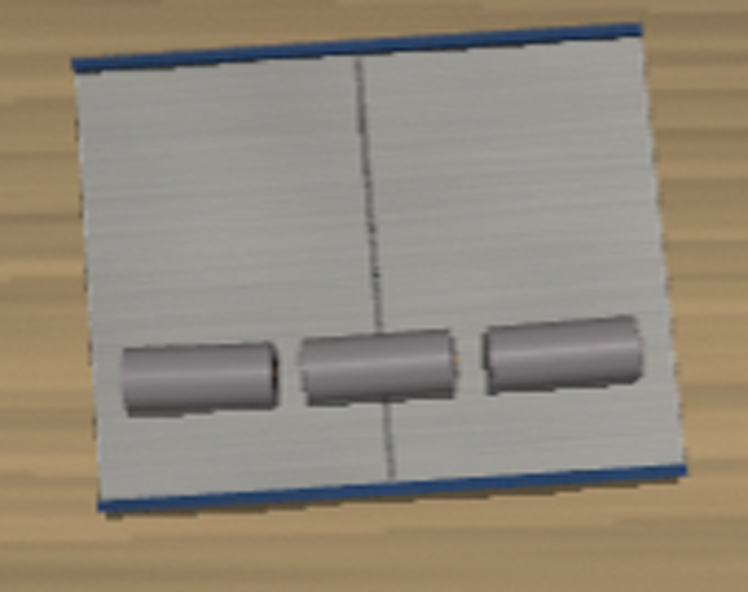

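View pics/c2.png

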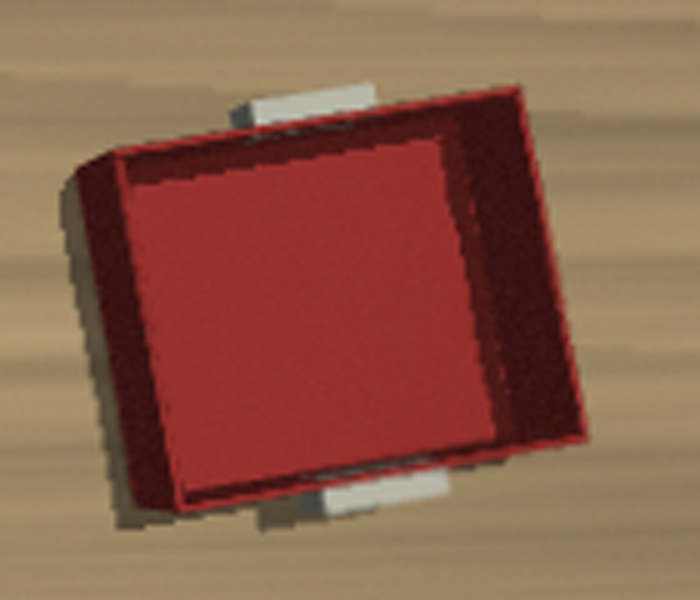

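```bash
cat >> h.py <<'E'
PC=np.array([.5575,.0831]); TH=.052
E_=np.array([np.cos(TH),np.sin(TH)]); N_=np.array([-E_[1],E_[0]])
def to(xy,z,yaw):
    s=robot.observe(); p=s['tool_pos']; y0=s['tool_rot'][2]; d=np.array(xy)-p[:2]
    print('t',round(s['time'],2),'shift',np.round([1000*(d@[np.cos(y0),np.sin(y0)]),1000*(d@[np.sin(y0),-np.cos(y0)]),1000*(p[2]-z)],1),'turn',round(np.degrees((y0-yaw+np.pi)%(2*np.pi)-np.pi),2))
def pl(x,y): return PC+x*E_+y*N_
def st():
    s=robot.observe(); d=s['tool_pos'][:2]-PC; f=s['contact_force']; print('t',round(s['time'],2),'plate',np.round([d@E_*1e3,d@N_*1e3],1),'z',round(s['tool_pos'][2]*1e3,1),'yaw',s['tool_rot'][2].round(3),'F',np.round([f[:2]@E_,f[:2]@N_,f[2]],2),'op',round(s['opening']*1e3,1))
E
python3 - <<'E'
from h import *
to(pl(-.069,.097),.12,np.pi/2+TH)
T=[unproj('top',p,.085) for p in((443.6,250.4),(524,237.5),(537,307.5),(456.5,322))]
for t in T: print(t)
print(np.mean(T,0))
E
```

```text
t 0.7 shift [-409.6 -213.3  106.7] turn 69.78
[ 0.52591136 -0.23973173  0.085     ]
[ 0.55394887 -0.43423531  0.085     ]
[ 0.38947915 -0.4561526   0.085     ]
[ 0.36120481 -0.26346458  0.085     ]
[ 0.45763605 -0.34839606  0.085     ]
```

```bash
python3 -m pendant '[[[-25,-13,0],5],[[-62,-32,0],12],[[-100,-52,0],19],[[-138,-72,0],26],[[-175,-91,0],33],[[-212,-110,0],40],[[-250,-130,0],47],[[-288,-150,0],54],[[-325,-169,0],61],[[-350,-182,0],66]]' 0.75 25; python3 - <<'E'
from h import *
st();to(pl(-.069,.097),.085,np.pi/2+TH)
E
```

```text
time: 1.53
tool_pos: [0.4377, 0.2216, 0.2269]
tool_rot: [3.141, 0.0, 1.681]
contact_force: [0.0, 0.8, -0.4]
opening: 0.0686
t 1.53 plate [-112.4  144.5] z 226.9 yaw 1.681 F [ 0.06  0.8  -0.41] op 68.6
t 1.53 shift [-50.   40.5 141.9] turn 3.36
```

```bash
python3 -m pendant '[[[-15,12,0],1],[[-35,28,20],2],[[-50,40.5,50],3.4],[[-50,40.5,85],3.4],[[-50,40.5,115],3.4],[[-50,40.5,140],3.4],[[-50,40.5,142],3.4],[[-50,40.5,142],3.4]]'; python3 - <<'E'
from h import *
st();shot('top','t1');shot('side','s1');to(pl(-.069,.097),.037,np.pi/2+TH)
print(proj('top',list(pl(-.069,.097))+[.05]),proj('side',list(pl(-.069,.097))+[.05]))
E
```

```text
time: 2.2
tool_pos: [0.483, 0.1762, 0.0842]
tool_rot: [-3.14, 0.001, 1.622]
contact_force: [0.7, -0.0, 0.7]
opening: 0.069
t 2.2 plate [-69.6  96.8] z 84.2 yaw 1.622 F [ 0.69 -0.06  0.72] op 69.0
t 2.3 shift [-0.3 -1.2 49.5] turn -0.02
[265.54409998 271.92643147] [337.70326206 292.8789629 ]
```

View pics/s1.png

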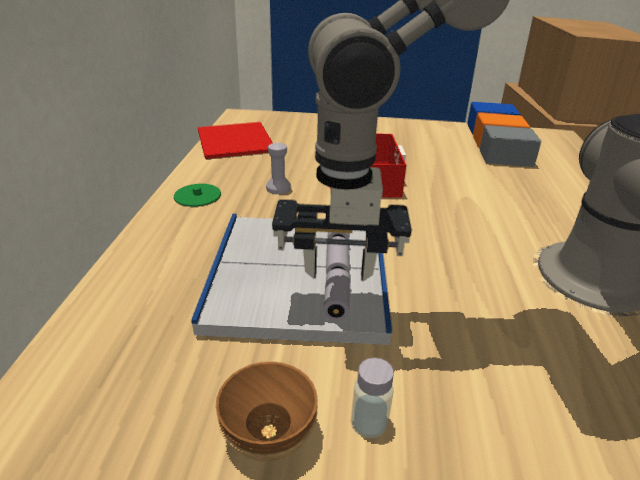

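View pics/t1.png

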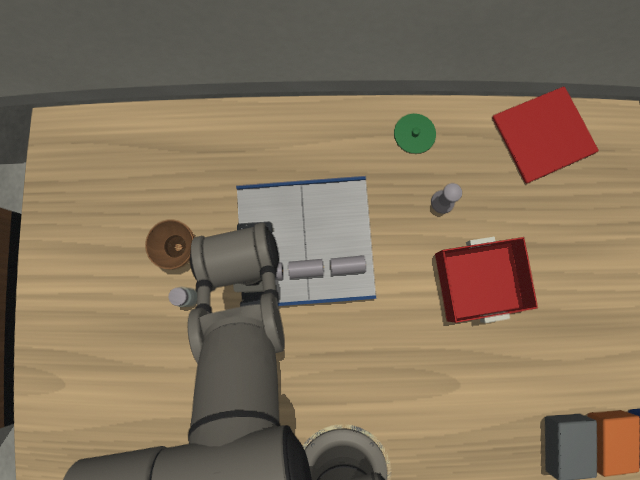

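Side view: the fingers (columns ~312 and ~370) straddle the first roller (~338). I'll descend and narrow the gap.

```bash
python3 -m pendant '[[[0,-1,10],0],[[0,-1,22],0],[[0,-1,34],0],[[0,-1,43],0],[[0,-1,47],0],[[0,-1,47],0]]' ; python3 -m pendant '[[[0,0,0],0],[[0,0,0],0],[[0,0,0],0],[[0,0,0],0]]' 0.55; python3 -c "
from h import *
st()"
```

```text
time: 2.8
tool_pos: [0.4837, 0.1767, 0.0392]
tool_rot: [3.139, -0.0, 1.622]
contact_force: [-0.3, 0.3, -0.1]
opening: 0.0689
time: 3.13
tool_pos: [0.484, 0.1768, 0.0396]
tool_rot: [3.138, -0.0, 1.623]
contact_force: [0.4, -0.0, 0.9]
opening: 0.0514
t 3.13 plate [-68.5  97.4] z 39.6 yaw 1.623 F [ 0.38 -0.06  0.92] op 51.4
```

```bash
python3 -m pendant '[[[0,4,0],0],[[0,9,0],0],[[0,14,0],0],[[0,19,0],0],[[0,24,0],0],[[0,29,0],0],[[0,34,0],0],[[0,39,0],0],[[0,44,0],0],[[0,49,0],0]]' ; python3 -c "
from h import *
st()"; python3 -m pendant '[[[0,4,0],0],[[0,8,0],0]]' ; python3 -c "
from h import *
st()";python3 -m pendant '[[[0,4,0],0],[[0,8,0],0]]' ; python3 -c "
from h import *
st()"; python3 -m pendant '[[[0,4,0],0],[[0,8,0],0]]' ; python3 -c "
from h import *
st()"; python3 -m pendant '[[[0,4,0],0],[[0,8,0],0]]' ; python3 -c "
from h import *
st()"
```

```text
time: 3.97
tool_pos: [0.5335, 0.1793, 0.0398]
tool_rot: [3.138, -0.0, 1.622]
contact_force: [-0.8, -0.5, 0.1]
opening: 0.0506
t 3.97 plate [-19.   97.3] z 39.8 yaw 1.622 F [-0.87 -0.48  0.08] op 50.6
time: 4.13
tool_pos: [0.5421, 0.1797, 0.0398]
tool_rot: [3.138, -0.0, 1.622]
contact_force: [0.0, 0.2, 0.4]
opening: 0.0505
t 4.13 plate [-10.4  97.3] z 39.8 yaw 1.622 F [0.05 0.23 0.35] op 50.5
time: 4.3
tool_pos: [0.5505, 0.1802, 0.0398]
tool_rot: [3.137, -0.0, 1.622]
contact_force: [-0.5, -0.6, -0.4]
opening: 0.0504
t 4.3 plate [-1.9 97.3] z 39.8 yaw 1.622 F [-0.57 -0.62 -0.42] op 50.4
time: 4.47
tool_pos: [0.559, 0.1806, 0.0399]
tool_rot: [3.137, -0.0, 1.623]
contact_force: [0.3, 0.1, -0.8]
opening: 0.0506
t 4.47 plate [ 6.6 97.3] z 39.9 yaw 1.623 F [ 0.31  0.08 -0.77] op 50.6
time: 4.63
tool_pos: [0.5675, 0.181, 0.0399]
tool_rot: [3.137, -0.0, 1.622]
contact_force: [0.2, 0.3, -0.4]
opening: 0.0507
t 4.63 plate [15.1 97.3] z 39.9 yaw 1.622 F [ 0.18  0.25 -0.42] op 50.7
```

```bash
for i in 1 ; do :; done; python3 -m pendant '[[[0,3,0],0],[[0,6,0],0]]' >/dev/null; python3 -c "
from h import *
st()";python3 -m pendant '[[[0,3,0],0],[[0,6,0],0]]' >/dev/null; python3 -c "
from h import *
st()"; python3 -m pendant '[[[0,3,0],0],[[0,6,0],0]]'  >/dev/null; python3 -c "
from h import *
st()"; python3 -m pendant '[[[0,3,0],0],[[0,6,0],0]]' >/dev/null; python3 -c "
from h import *
st()"; python3 -m pendant '[[[0,3,0],0],[[0,6,0],0]]' >/dev/null; python3 -c "
from h import *
st()"; python3 -m pendant '[[[0,3,0],0],[[0,6,0],0]]' >/dev/null; python3 -c "
from h import *
st()"
```

```text
t 4.8 plate [21.6 97.3] z 39.9 yaw 1.622 F [-1.02 -0.72  1.18] op 50.4
t 4.97 plate [27.8 97.3] z 39.9 yaw 1.622 F [-0.18  0.25 -0.04] op 51.2
t 5.13 plate [34.2 97.3] z 40.0 yaw 1.622 F [-0.12  0.03  0.47] op 50.3
t 5.3 plate [40.6 97.3] z 40.0 yaw 1.623 F [-0.47 -0.52  0.08] op 50.5
t 5.47 plate [47.  97.3] z 40.1 yaw 1.622 F [0.33 0.22 1.  ] op 50.7
t 5.63 plate [53.4 97.3] z 40.1 yaw 1.622 F [ 0.26  0.1  -0.28] op 50.8
```

```bash
python3 -m pendant '[[[0,3,0],0],[[0,6,0],0]]' >/dev/null; python3 -c "
from h import *
st()";python3 -m pendant '[[[0,4,0],0],[[0,8,0],0]]' >/dev/null; python3 -c "
from h import *
st()";  python3 -m pendant '[[[0,4,0],0],[[0,8,0],0],[[0,11,0],0],[[0,13,0],0],[[0,14,0],0],[[0,14,0],0]]' >/dev/null; python3 -c "
from h import *
st();shot('side','s2')"
```

```text
t 5.8 plate [59.8 97.3] z 40.2 yaw 1.622 F [-0.43 -0.42  0.57] op 50.6
t 5.97 plate [68.3 97.3] z 40.2 yaw 1.622 F [ 0.61 -0.58 -0.05] op 50.6
t 6.47 plate [82.4 97.3] z 40.3 yaw 1.622 F [-0.81  0.56 -0.29] op 50.3
```

View pics/s2.png

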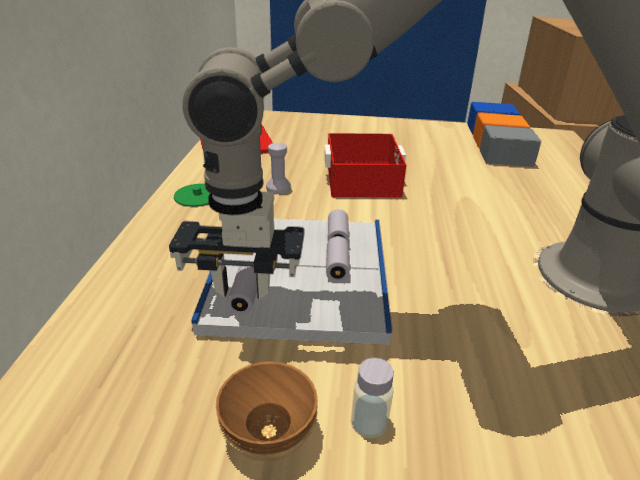

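Roller 1 reached the far zone (side image ~(240,303)) with no push above about 1 N, so it looks true. I'll release it and raise the tool.

```bash
python3 -m pendant '[[[0,0,0],0],[[0,0,0],0],[[0,0,0],0],[[0,0,0],0],[[0,0,-3],0],[[0,0,-15],0],[[0,0,-35],0],[[0,0,-55],0],[[0,0,-70],0],[[0,0,-70],0]]' 0.75 >/dev/null; python3 -c "
from h import *
st();to(pl(-.068,.001),.095,np.pi/2+TH)"
```

```text
t 7.35 plate [84.1 97.6] z 115.3 yaw 1.623 F [ 0.23 -0.14 -0.07] op 68.9
t 7.35 shift [ -96.6 -152.1   20.3] turn -0.02
```

```bash
python3 -m pendant '[[[-12,-18,0],0],[[-30,-48,0],0],[[-49,-78,0],0],[[-69,-108,0],0],[[-87,-136,5],0],[[-96,-152,15],0],[[-96.6,-152,20],0],[[-96.6,-152,20],0]]' >/dev/null; python3 -c "
from h import *
st();shot('top','t2');shot('side','s3');to(pl(-.068,.001),.038,np.pi/2+TH)"
```

```text
t 8.02 plate [-68.4   0.7] z 92.4 yaw 1.621 F [ 0.07 -0.02  1.17] op 68.9
t 8.12 shift [-0.3 -1.6 55.3] turn -0.02
```

View pics/s3.png

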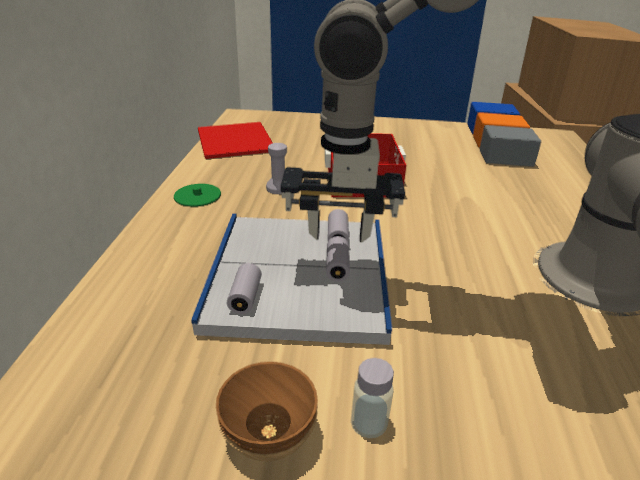

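View pics/t2.png

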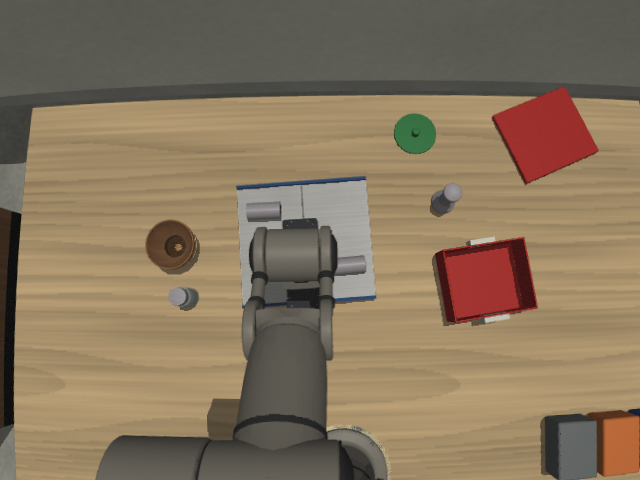

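Roller 1 rests in the far zone: top image (264,211), side image (243,288). The fingers straddle roller 2, so I'll descend.

```bash
python3 -m pendant '[[[0,-1.5,12],0],[[0,-1.5,26],0],[[0,-1.5,40],0],[[0,-1.5,50],0],[[0,-1.5,55],0],[[0,-1.5,55],0]]' >/dev/null; python3 -m pendant '[[[0,0,0],0],[[0,0,0],0],[[0,0,0],0],[[0,0,0],0]]' 0.55 >/dev/null; python3 -c "
from h import *
st()"; python3 -m pendant '[[[0,4,0],0],[[0,9,0],0],[[0,14,0],0],[[0,19,0],0],[[0,24,0],0],[[0,29,0],0],[[0,34,0],0],[[0,39,0],0],[[0,44,0],0],[[0,49,0],0]]' >/dev/null; python3 -c "
from h import *
st()"; python3 -m pendant '[[[0,4,0],0],[[0,8,0],0]]' >/dev/null; python3 -c "
from h import *
st()";python3 -m pendant '[[[0,4,0],0],[[0,8,0],0]]' >/dev/null; python3 -c "
from h import *
st()"
```

```text
t 8.95 plate [-66.7   1.7] z 37.9 yaw 1.623 F [-0.42  0.15  0.06] op 51.2
t 9.78 plate [-17.2   1.7] z 38.6 yaw 1.623 F [-0.68 -0.25 -1.12] op 50.3
t 9.95 plate [-8.6  1.7] z 38.7 yaw 1.623 F [ 0.25 -0.89  0.9 ] op 50.6
t 10.12 plate [-0.1  1.7] z 38.8 yaw 1.623 F [ 0.14 -0.21  1.01] op 50.6
```

```bash
python3 -m pendant '[[[0,3,0],0],[[0,6,0],0]]' >/dev/null; python3 -c "
from h import *
st()";python3 -m pendant '[[[0,3,0],0],[[0,6,0],0]]' >/dev/null; python3 -c "
from h import *
st()"; python3 -m pendant '[[[0,3,0],0],[[0,6,0],0]]'  >/dev/null; python3 -c "
from h import *
st()"; python3 -m pendant '[[[0,3,0],0],[[0,6,0],0]]' >/dev/null; python3 -c "
from h import *
st()"; python3 -m pendant '[[[0,3,0],0],[[0,6,0],0]]' >/dev/null; python3 -c "
from h import *
st()"; python3 -m pendant '[[[0,3,0],0],[[0,6,0],0]]' >/dev/null; python3 -c "
from h import *
st()"
```

```text
t 10.28 plate [6.3 1.7] z 38.9 yaw 1.623 F [-0.68 -0.53  0.84] op 50.3
t 10.45 plate [12.6  1.7] z 39.0 yaw 1.623 F [-0.92 -0.96  0.1 ] op 50.2
t 10.62 plate [18.9  1.7] z 39.1 yaw 1.623 F [ 0.82 -0.59  0.6 ] op 50.7
t 10.78 plate [25.3  1.7] z 39.2 yaw 1.623 F [ 1.14 -0.17  0.04] op 50.3
t 10.95 plate [31.7  1.7] z 39.3 yaw 1.623 F [-0.28  0.3  -0.11] op 50.4
t 11.12 plate [38.1  1.7] z 39.4 yaw 1.623 F [-0.34 -0.58  0.19] op 50.3
```

```bash
python3 -m pendant '[[[0,3,0],0],[[0,6,0],0]]' >/dev/null; python3 -c "
from h import *
st()";python3 -m pendant '[[[0,3,0],0],[[0,6,0],0]]' >/dev/null; python3 -c "
from h import *
st()"; python3 -m pendant '[[[0,3,0],0],[[0,6,0],0]]'  >/dev/null; python3 -c "
from h import *
st()"
```

```text
t 11.28 plate [44.5  1.7] z 39.5 yaw 1.623 F [0.07 0.63 0.03] op 50.5
t 11.45 plate [50.9  1.7] z 39.6 yaw 1.623 F [ 0.03 -0.25  0.13] op 50.3
t 11.62 plate [57.3  1.7] z 39.7 yaw 1.623 F [-0.3  -0.09  0.69] op 50.2
```

```bash
python3 -m pendant '[[[0,4,0],0],[[0,8,0],0]]' >/dev/null; python3 -c "
from h import *
st()"; python3 -m pendant '[[[0,4,0],0],[[0,8,0],0],[[0,12,0],0],[[0,15,0],0],[[0,17,0],0],[[0,18,0],0],[[0,18,0],0]]' >/dev/null; python3 -c "
from h import *
st()"; python3 -m pendant '[[[0,0,0],0],[[0,0,0],0],[[0,0,0],0],[[0,0,0],0],[[0,0,-3],0],[[0,0,-15],0],[[0,0,-35],0],[[0,0,-55],0],[[0,0,-70],0],[[0,0,-70],0]]' 0.75 >/dev/null; python3 -c "
from h import *
st();to(pl(-.068,-.099),.095,np.pi/2+TH)"
```

```text
t 11.78 plate [65.8  1.7] z 39.8 yaw 1.623 F [-0.1   0.66  0.51] op 50.4
t 12.37 plate [84.   1.7] z 40.1 yaw 1.623 F [-1.63  1.06 -0.02] op 50.3
t 13.2 plate [85.1  1.6] z 115.0 yaw 1.623 F [ 1.46 -0.35  0.09] op 69.1
t 13.2 shift [-100.5 -153.1   20. ] turn 0.01
```

```bash
python3 -m pendant '[[[-12,-18,0],0],[[-31,-48,0],0],[[-51,-78,0],0],[[-71,-108,0],0],[[-89,-136,5],0],[[-100,-153,15],0],[[-100.5,-153,20],0],[[-100.5,-153,20],0]]' >/dev/null; python3 -c "
from h import *
st();shot('top','t3');shot('side','s4');to(pl(-.068,-.099),.038,np.pi/2+TH)"
```

```text
t 13.87 plate [-68.4 -99.3] z 90.4 yaw 1.621 F [0.34 0.   0.7 ] op 68.8
t 13.97 shift [-0.2 -1.6 53.4] turn 0.0
```

View pics/s4.png

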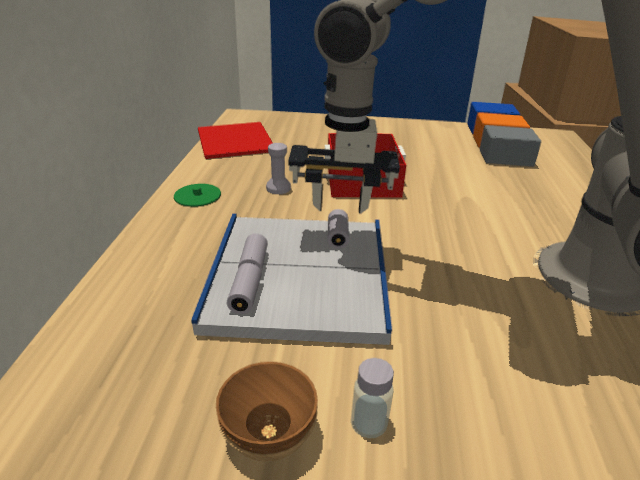

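View pics/t3.png

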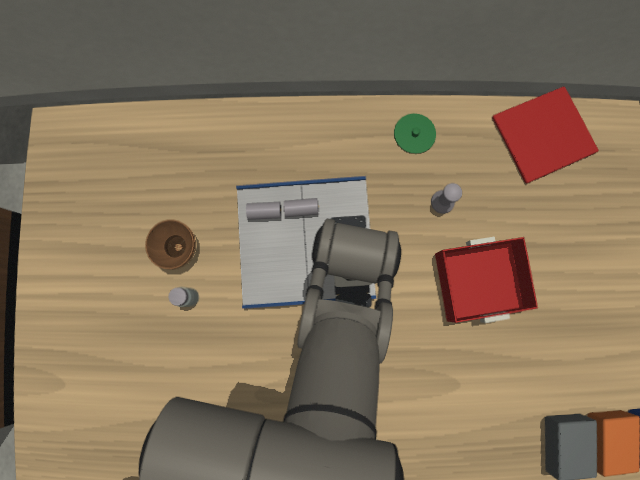

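Rollers 1 and 2 rest in the far zone, top image (264,211) and (301,208). Next I'll roll roller 3.

```bash
python3 -m pendant '[[[0,-1.5,12],0],[[0,-1.5,26],0],[[0,-1.5,40],0],[[0,-1.5,49],0],[[0,-1.5,53],0],[[0,-1.5,53],0]]' >/dev/null; python3 -m pendant '[[[0,0,0],0],[[0,0,0],0],[[0,0,0],0],[[0,0,0],0]]' 0.55 >/dev/null; python3 -c "
from h import *
st()"; python3 -m pendant '[[[0,4,0],0],[[0,9,0],0],[[0,14,0],0],[[0,19,0],0],[[0,24,0],0],[[0,29,0],0],[[0,34,0],0],[[0,39,0],0],[[0,44,0],0],[[0,49,0],0]]' >/dev/null; python3 -c "
from h import *
st()"; python3 -m pendant '[[[0,4,0],0],[[0,8,0],0]]' >/dev/null; python3 -c "
from h import *
st()";python3 -m pendant '[[[0,4,0],0],[[0,8,0],0]]' >/dev/null; python3 -c "
from h import *
st()"
```

```text
t 14.8 plate [-66.  -98.4] z 38.2 yaw 1.624 F [0.09 0.61 1.02] op 51.3
t 15.63 plate [-16.6 -98.3] z 39.4 yaw 1.624 F [0.11 0.06 0.28] op 50.6
t 15.8 plate [ -8.  -98.3] z 39.6 yaw 1.624 F [ 0.09  0.3  -0.01] op 50.5
t 15.97 plate [  0.5 -98.3] z 39.8 yaw 1.624 F [0.35 0.27 0.72] op 50.6
```

```bash
python3 -m pendant '[[[0,3,0],0],[[0,6,0],0]]' >/dev/null; python3 -c "
from h import *
st()";python3 -m pendant '[[[0,3,0],0],[[0,6,0],0]]' >/dev/null; python3 -c "
from h import *
st()"; python3 -m pendant '[[[0,3,0],0],[[0,6,0],0]]'  >/dev/null; python3 -c "
from h import *
st()"; python3 -m pendant '[[[0,3,0],0],[[0,6,0],0]]' >/dev/null; python3 -c "
from h import *
st()"; python3 -m pendant '[[[0,3,0],0],[[0,6,0],0]]' >/dev/null; python3 -c "
from h import *
st()"; python3 -m pendant '[[[0,3,0],0],[[0,6,0],0]]' >/dev/null; python3 -c "
from h import *
st()"
```

```text
t 16.13 plate [  6.9 -98.3] z 40.0 yaw 1.624 F [-0.44  0.44 -0.09] op 50.4
t 16.3 plate [ 13.2 -98.3] z 40.1 yaw 1.624 F [-1.26  0.36  0.12] op 50.4
t 16.47 plate [ 19.2 -98.3] z 40.2 yaw 1.624 F [-6.83  0.57  2.68] op 50.6
t 16.63 plate [ 23.2 -97.9] z 39.9 yaw 1.624 F [-8.81 -0.25  3.68] op 51.0
t 16.8 plate [ 26.6 -97.6] z 39.4 yaw 1.624 F [-7.84 -0.66  3.29] op 50.2
t 16.97 plate [ 30.1 -97.4] z 39.0 yaw 1.625 F [-7.86  0.47  4.09] op 50.2
```

Roller 3 rocks: 7 to 9 N against the finger at about 80 mm of travel. I'll carry on gently over the spot.

```bash
python3 -m pendant '[[[0,3,0],0],[[0,6,0],0]]' >/dev/null; python3 -c "
from h import *
st()";python3 -m pendant '[[[0,3,0],0],[[0,6,0],0]]' >/dev/null; python3 -c "
from h import *
st()"; python3 -m pendant '[[[0,3,0],0],[[0,6,0],0]]'  >/dev/null; python3 -c "
from h import *
st()"; python3 -m pendant '[[[0,3,0],0],[[0,6,0],0]]' >/dev/null; python3 -c "
from h import *
st()"
```

```text
t 17.13 plate [ 33.5 -97.2] z 38.6 yaw 1.625 F [-6.53 -0.84  3.81] op 50.6
t 17.3 plate [ 37.  -96.9] z 38.0 yaw 1.625 F [-8.15 -0.67  4.97] op 50.8
t 17.47 plate [ 40.4 -96.8] z 37.5 yaw 1.625 F [-8.17 -0.25  6.07] op 50.7
t 17.63 plate [ 43.8 -96.6] z 37.0 yaw 1.626 F [-8.65 -0.37  5.47] op 50.2
```

```bash
python3 -c "
from h import *
st();s=robot.observe();print(s['tool_rot'],s['torque']);im=shot('side','s5');cv2.imwrite('pics/s5c.png',cv2.resize(im[150:350,180:420,::-1],None,fx=3,fy=3))"
```

```text
t 17.63 plate [ 43.8 -96.6] z 37.0 yaw 1.626 F [-8.65 -0.37  5.47] op 50.2
[-3.12151879 -0.00590896  1.62553518] [-0.18430272  1.58823015  0.01449198]
```

View pics/s5c.png

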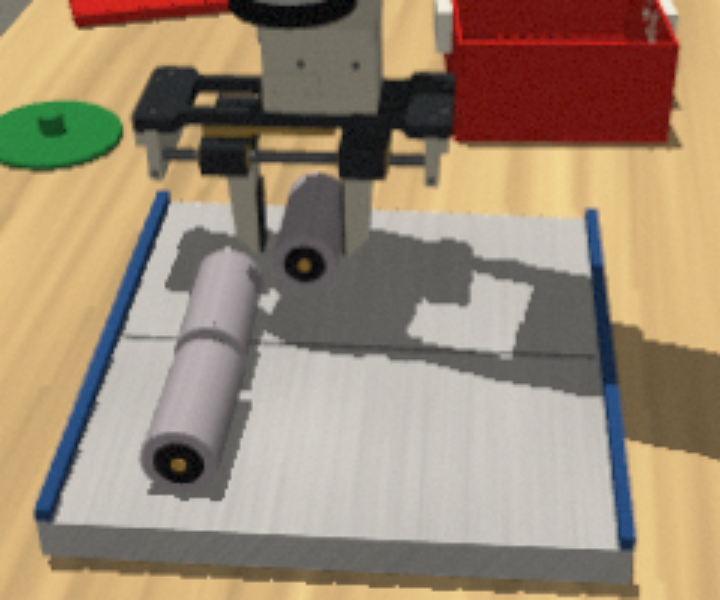

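Roller 3 sits against the rear finger at crop ~(305,230) and has clearly failed the roll test. I'll back off, centre on it and grip gently.

```bash
python3 -m pendant '[[[0,-2,0],0],[[0,-4,-1],0],[[0,-6,-2],0],[[0,-6,-2],0],[[0,-6,-2],0]]' - 12 ; python3 -m pendant '[[[0,0,0],0],[[0,0,0],0],[[0,0,0],0],[[0,0,0],0]]' 0.48 12; python3 -c "
from h import *
st();im=shot('side','s6');print(robot.observe()['tool_rot']);cv2.imwrite('pics/s6c.png',cv2.resize(im[150:350,180:420,::-1],None,fx=3,fy=3))"
```

```text
time: 18.1
tool_pos: [0.6016, -0.0114, 0.0395]
tool_rot: [-3.124, -0.006, 1.625]
contact_force: [0.6, -0.8, 0.3]
opening: 0.0506
time: 18.43
tool_pos: [0.6016, -0.0114, 0.0395]
tool_rot: [-3.124, -0.006, 1.625]
contact_force: [0.9, -1.1, 0.8]
opening: 0.044
t 18.43 plate [ 39.2 -96.7] z 39.5 yaw 1.625 F [ 0.89 -1.2   0.76] op 44.0
[-3.12425397 -0.00562328  1.6254634 ]
```

View pics/s6c.png

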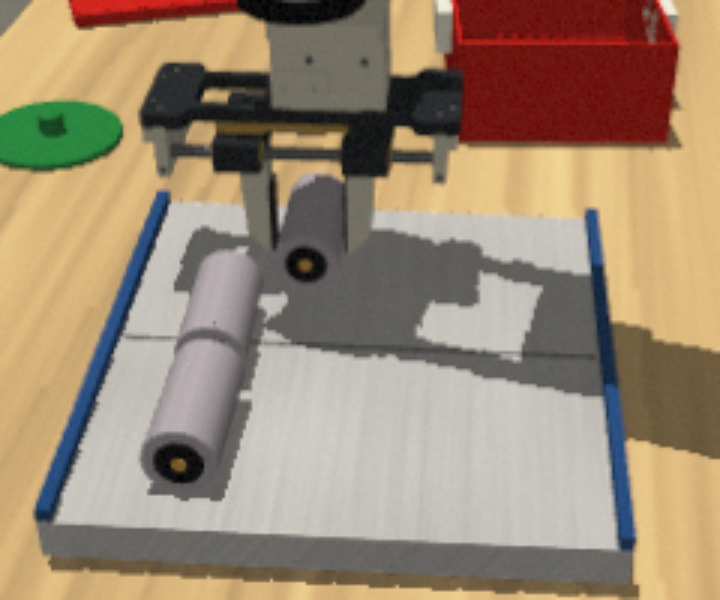

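The roller is loosely between the pads. I'll close at 12 N, go up to 30 N, then lift.

```bash
python3 -m pendant '[[[0,0,0],0],[[0,0,0],0],[[0,0,0],0],[[0,0,0],0],[[0,0,0],0]]' 0.38 12;python3 -m pendant '[[[0,0,0],0],[[0,0,0],0],[[0,0,0],0]]' 0.38 20;python3 -m pendant '[[[0,0,0],0],[[0,0,0],0],[[0,0,0],0]]' 0.3 30; python3 -m pendant '[[[0,0,-1],0],[[0,0,-3],0],[[0,0,-6],0],[[0,0,-11],0],[[0,0,-18],0],[[0,0,-26],0],[[0,0,-32],0],[[0,0,-35],0],[[0,0,-35],0]]'; python3 -c "
from h import *
st();im=shot('side','s7');print(robot.observe()['tool_rot']);cv2.imwrite('pics/s7c.png',cv2.resize(im[150:350,180:420,::-1],None,fx=3,fy=3))"
```

```text
time: 18.9
tool_pos: [0.6013, -0.0114, 0.0393]
tool_rot: [-3.124, -0.006, 1.625]
contact_force: [-0.8, -1.3, 0.3]
opening: 0.0395
time: 19.15
tool_pos: [0.6013, -0.0114, 0.0393]
tool_rot: [-3.123, -0.006, 1.625]
contact_force: [-0.9, 0.3, 0.1]
opening: 0.0395
time: 19.4
tool_pos: [0.6013, -0.0114, 0.0393]
tool_rot: [-3.123, -0.006, 1.625]
contact_force: [-1.7, -0.0, -0.0]
opening: 0.0393
time: 20.15
tool_pos: [0.6027, -0.0117, 0.0757]
tool_rot: [-3.126, -0.005, 1.625]
contact_force: [-0.1, -0.4, -8.3]
opening: 0.0393
t 20.15 plate [ 40.2 -97. ] z 75.7 yaw 1.625 F [-0.1  -0.4  -8.33] op 39.3
[-3.12472986 -0.00552069  1.62544042]
```

View pics/s7c.png

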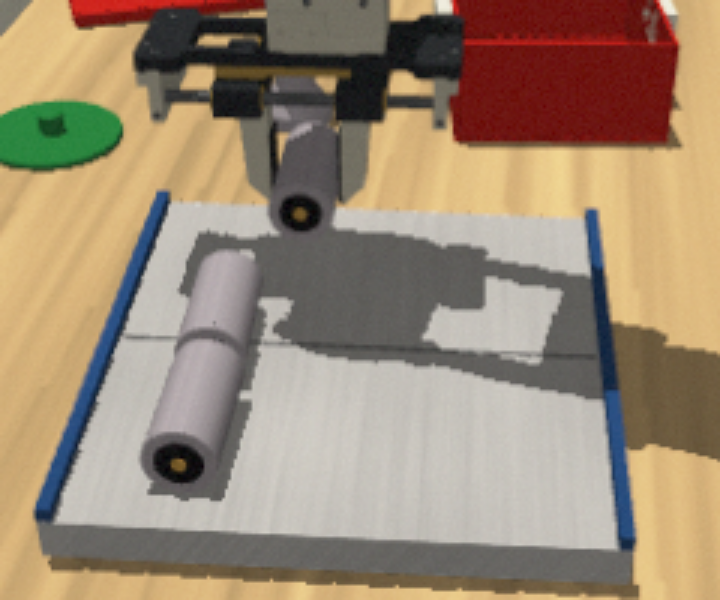

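```bash
python3 -c "
from h import *
to([.4576,-.3484],.16,np.pi/2+.143)"
```

```text
t 20.2 shift [-328.4 -162.9  -85. ] turn -5.06
```

```bash
python3 -m pendant '[[[0,0,-10],0],[[0,0,-28],0],[[0,0,-50],0],[[-8,-4,-70],0],[[-24,-12,-82],0],[[-44,-22,-85],-1],[[-68,-34,-85],-1],[[-95,-47,-85],-2],[[-122,-60,-85],-2],[[-148,-73,-85],-3]]' >/dev/null;python3 -c "
from h import *
st();to([.4576,-.3484],.16,np.pi/2+.143)"
```

```text
t 21.03 plate [ -32.3 -246.7] z 160.9 yaw 1.678 F [ 0.51 -0.25 -8.37] op 39.4
t 21.03 shift [-173.8  -99.7    0.9] turn -2.05
```

```bash
python3 -m pendant '[[[-24,-14,0],0],[[-48,-28,0],-1],[[-72,-42,0],-1],[[-97,-56,0],-2],[[-122,-70,0],-2],[[-145,-83,0],-2],[[-162,-93,0],-2],[[-171,-98,0],-2],[[-174,-100,0],-2],[[-174,-100,0],-2]]' >/dev/null;python3 -c "
from h import *
st();shot('top','t5');shot('side','s8');to([.4576,-.3484],.04,np.pi/2+.143)"
```

```text
t 21.87 plate [-122.8 -426.1] z 161.5 yaw 1.712 F [ 0.29  0.67 -8.91] op 39.4
t 21.97 shift [ -0.9  -0.2 121.5] turn -0.01
```

View pics/s8.png

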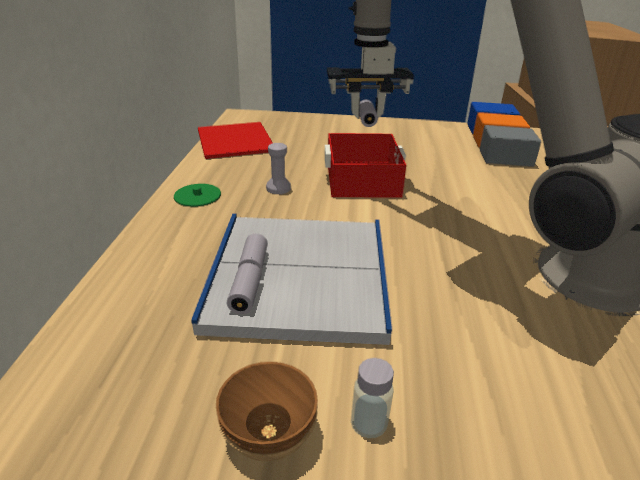

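View pics/t5.png

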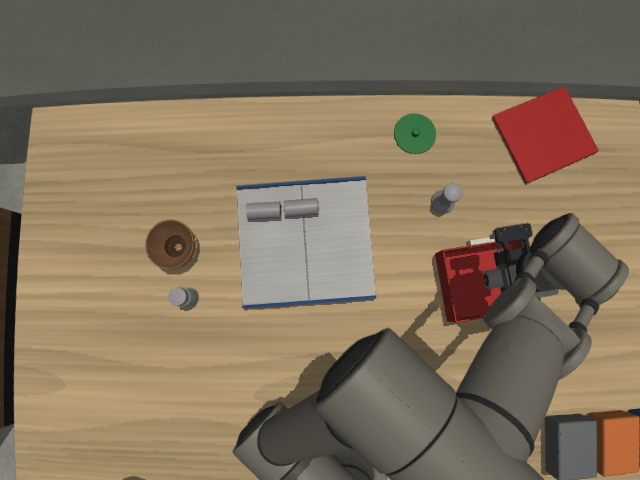

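The gripper holds roller 3 centred over the tub, side image (368,113). Rollers 1 and 2 are still in place. I'll lower it.

```bash
python3 -m pendant '[[[0,0,10],0],[[0,0,28],0],[[0,0,50],0],[[0,0,72],0],[[0,0,92],0],[[0,0,108],0],[[0,0,120],0],[[0,0,126],0],[[0,0,126],0],[[0,0,126],0]]'; python3 -m pendant '[[[0,0,0],0],[[0,0,0],0],[[0,0,0],0],[[0,0,0],0],[[0,0,0],0],[[0,0,0],0]]' 0.75 ; python3 -m pendant '[[[0,0,-10],0],[[0,0,-30],0],[[0,0,-60],0],[[0,0,-90],0],[[0,0,-120],0],[[0,0,-150],0],[[-10,10,-170],0],[[-10,0,-180],0],[[-10,0,-180],0]]'; python3 -c "
from h import *
st();shot('side','s9')"
```

```text
time: 22.8
tool_pos: [0.456, -0.3463, 0.0355]
tool_rot: [-3.125, -0.008, 1.714]
contact_force: [-0.5, 0.1, -7.6]
opening: 0.0391
time: 23.3
tool_pos: [0.4562, -0.3466, 0.0361]
tool_rot: [-3.126, -0.007, 1.714]
contact_force: [0.1, -0.1, 0.3]
opening: 0.0684
time: 24.05
tool_pos: [0.4604, -0.3585, 0.2192]
tool_rot: [-3.129, -0.003, 1.714]
contact_force: [-0.1, -0.9, 0.4]
opening: 0.069
t 24.05 plate [-119.9 -435.9] z 219.2 yaw 1.714 F [-0.18 -0.88  0.44] op 69.0
```

View pics/s9.png

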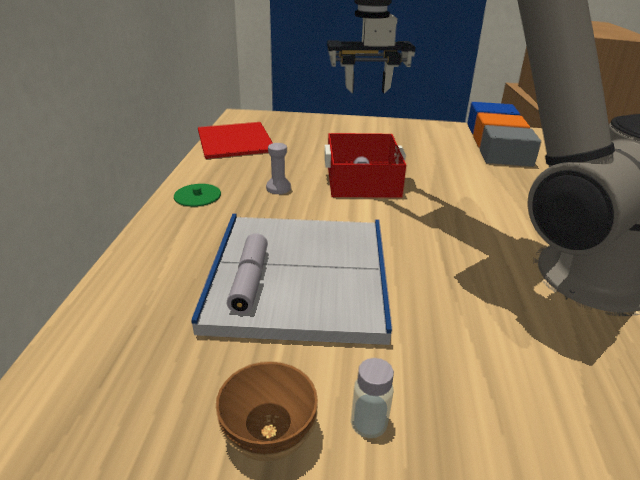

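```bash
python3 -m pendant '[[[20,-5,0],0],[[50,-10,0],0],[[85,-15,0],0],[[120,-20,0],0],[[155,-25,0],0],[[190,-30,0],0],[[225,-35,0],0],[[250,-40,0],0],[[260,-40,0],0],[[260,-40,0],0]]'; python3 -m pendant '[[[0,0,0],0],[[0,0,0],0],[[0,0,0],0]]'; python3 -c "
from h import *
st();shot('top','t6')
for p in ((263.5,211.5),(301.5,208.5)):
  w=unproj('top',p,.052);d=w[:2]-PC;print(d@E_,d@N_)"
```

```text
time: 24.93
tool_pos: [0.3822, -0.104, 0.2184]
tool_rot: [-3.125, -0.007, 1.716]
contact_force: [0.3, -0.1, 0.7]
opening: 0.0689
time: 25.18
tool_pos: [0.3825, -0.105, 0.218]
tool_rot: [-3.125, -0.007, 1.715]
contact_force: [-0.4, -0.1, 0.3]
opening: 0.069
t 25.18 plate [-184.5 -178.8] z 218.0 yaw 1.715 F [-0.38 -0.09  0.32] op 69.0
0.07630716830745954 0.09515589074319687
0.0776542057162353 0.0034550003073962198
```

View pics/t6.png

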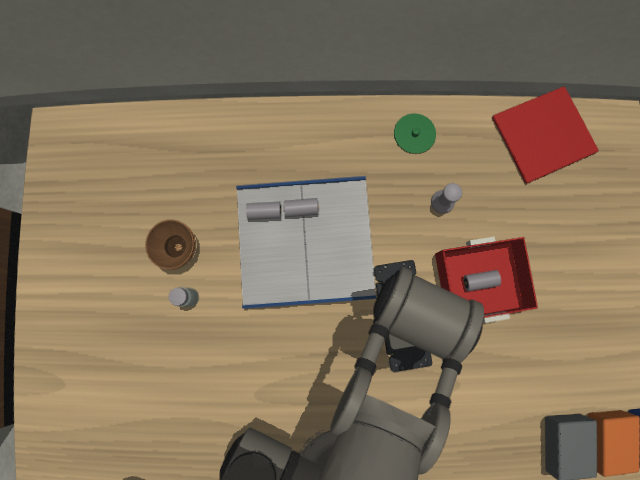

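The top image shows roller 3 flat in the tub at (481,281). The true rollers lie at plate x of about 76 and 78 mm, (263,211) and (301,208). The bowls, shaker and popper are where they started, so I'm handing in.

```bash
python3 -c "
from cell import robot
print(robot.hand_in())"
```

```text
the job is handed in; nothing more can be done
None
```

I found that roller 3, the right-hand one in the top view, is the one out of round. It is now in the red tub, and the other two are at the far end of the plate. I handed the job in at about 25 s; no verdict was reported.

- **Rollers 1 and 2:** each rolled to the far zone with only sensor noise on the wrist, up to about 1.2 N, rising to 1.6 N as roller 2 stopped. My last check put their middles about 76 and 78 mm past the plate's middle. They were never gripped or lifted.
- **Roller 3:** it resisted clearly from about 80 mm of travel. I then gripped it at up to 30 N, lifted it and released it in the tub, where the last top picture shows it lying flat.
- **Bowls, shaker and popper:** they appear where they were at the start in the last top picture. The gripper was empty and clear of everything.

**What did not match:** roller 3 resisted with about 7 to 9 N over roughly 25 mm, against the expected 2 to 5 N over some 15 mm. It may have been sliding on its high spot rather than rolling over it. I stopped pushing at about 39 mm past the plate's middle, so it was not rolled all the way to the far end and I did not see it run ahead after the spot.

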